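# Slide the baking sheet onto the middle rails of the rack

## Robot

A 7-joint arm with a two-finger parallel gripper is mounted at the origin on a cart in front of the work surface, level with it; the furniture and walls round the work are solid. World frame = base frame: x ahead of the robot, y to its left, z up, the work surface at z = 0. Lengths are in m, angles in rad, forces in N, time in s.
With the tool pointing down it reaches from about 0.4 to 0.85 m from the base axis. Payload 10.4 kg.
Tool frame: the origin (TCP) lies midway between the tips of the shut fingers; the grasp point (between the pads) lies 19 mm behind it (manip.hold_point_z is the distance from the TCP to the grasp point, in m); z points along the fingers, y is the line along which they close (so a half turn about z gives the same grasp; the last joint's range is limited). The gripper opens to 85 mm and grips with 20 to 120 N. Pads are 22 mm wide; open, the fingers measure 114 mm over their backs; the gripper's body (76 mm by 85 mm) begins 54 mm behind the grasp point. The pads swing forward as they close: fully open they stand 13 mm farther back than shut.
Start: joints at [1.297, 0.332, -0.065, 1.46, 0.022, 1.35, -0.088], TCP at [0.155, -0.605, 0.231] pointing down, gripper open.
Joint ranges: [-2.6, 2.6], [-0.5, 2.12], [-1.47, 1.34], [0.16, 2.42], [-1.27, 4.41], [0.06, 2.06], [-2.6, 2.6]. Speed limits (rad/s): [2.22, 2.22, 2.79, 2.79, 3.14, 3.14, 3.14].

## Interface

Orientations are given as a unit quaternion [x, y, z, w].
In Python, from workcell import manip, eyes, job gives the robot as it stands.
- The arm moves only by the shell command python3 -m crank 'ROWS' [FORCE]. ROWS is JSON, a list that holds one entry, the list of rows, each a list of 7 numbers: the finger opening in cm, from 0 to 8.54, then the shift along the world's x, y, z in cm, then the turn, a rotation vector about the world's x, y, z in degrees. In form: [[[hand, x, y, z, ax, ay, az], ...]]. A call has 1 to 20 rows; each row shifts and turns the commanded pose from where the row before left it; what a row does not reach is not made up. A row lasts 1/8 s, in which the tool goes at most 62.5 mm and 10.7 degrees, less where a joint would pass 70% of its speed; a pose out of reach is approached as far as the arm can. A call with a gripper value outside its range is refused whole. The fingers move at their own pace and stop on an object; FORCE is the grip in N (left out, the last holds). Time passes only in rows, so rows that do not move let the fingers close. It gives the time, the measured TCP pose, the force, the opening and the grip force at its end, in the units of the state.
- manip.get_obs(): the state, without advancing time (a new reading comes with each control period).
- eyes.camera(name): name is "scene" or "top" or "wrist"; returns (picture, depth): 420x560x3 uint8, red, green, blue; 420x560 float32, m along the optical axis (not along the pixel's ray), 0 where there is no reading.
- eyes.camera_params(name): a dict with "fx", "fy", "cx", "cy" (pixels), "dist" ([k1, k2, p1, p2, k3] as OpenCV has them; the pictures are not rectified), "world_from_camera" (4x4, takes a point from camera to world coordinates); the wrist camera has in their place "hand_eye" (4x4, takes a point from camera to tool coordinates, whose origin is the TCP and whose axes are the flange's). Camera axes: x right, y down, z forward; pixel columns grow to the right and rows downward; lengths in m; the calibration is good to about 2 mm. A picture is of the moment at which its call begins: read the wrist's pose just before it. camera_params takes no time and is no camera call.
- job.hand_in(): hands the job in; it is judged then, once.
The state is a dict: "clock": time; "joint_pos": joint angles; "joint_velocities": joint speeds; "tau": joint torques, N m; "position": TCP position; "ee_rot": TCP orientation; "ft_force": force on the tool from outside, world axes, zero at the start; "torque": the same for the moment, N m; "grip_width": opening from 0.0 (shut) to 1.0 (fully open); "grasp_force": force on a finger pad.
Only numpy, scipy, OpenCV 4.12 (cv2) and the standard library are available. Lean on these libraries where they do the work, as an engineer would, in place of code of your own. Each camera call takes 0.05 s, during which the arm holds its last target. There are 200 camera calls.

## Task

Pick up the aluminium baking sheet by its black grip and slide it, back edge first, onto the middle of the three rail pairs of the steel rack, above the dark sheet that is already in. Push it gently all the way in until it presses firmly against the sprung stop at the back and the stop gives a little, then let go and leave it there. Never force it, and leave the dark sheet and the other things on the worktop where they are.

Things in the scene. Friction and masses are not known exactly. Their poses are not given: they have to be found in the camera images.
- sheet_grip (a point): Centre of the black upright grip of the loose aluminium baking sheet: a bar 56 mm long (sheet's x), 16 mm wide (y), 40 mm high; this point is 18 mm below its top and 30 mm above the sheet's underside. Grasp it from above on its two flat sides (closing along y). Axes: x from the grip towards the sheet and its back edge, y left, z up.
- sheet_mid (a point): Middle of the same sheet, 135 mm along +x from sheet_grip and 20 mm lower, level with the underside of its side lips. The pan is 120 mm deep (x -60 to +60 from here), 140 wide, 14 high; the two outward side lips, 4 mm thick, make it 164 mm wide and run on the rails. Same axes as sheet_grip.
- sheet: The same baking sheet with its grip, 0.14 to 0.26 kg, lying flat on the worktop at first. Origin in the middle of its underside, 10 mm below sheet_mid; same axes.
- rail_mid (a point): Middle of the MIDDLE rail pair of the rack (the target), at running height: a sheet lying on this pair has its sheet_mid at the same y and z. Axes: x the way of pushing in (from the open front, which faces the robot, to the back), y left, z up. Straight channels begin at x = -70 mm, their flared mouths at x = -88 mm.
- rack: The fixed, level steel rack, 200 mm wide; origin 80 mm below rail_mid, same axes, top at +152 mm. Each rail is a U-channel open to the inside, 9 mm high inside; left and right channel bottoms are 170 mm apart (play 3 mm a side, 5 mm in height). Screw feet of differing length change all rail heights alike. Front posts at x = -62, y = +-94 mm; between them the front is open.
- rail_low (a point): The same point of the LOWEST rail pair (45 mm below rail_mid), in which the dark sheet lies.
- rail_top (a point): The same point of the TOP rail pair (45 mm above rail_mid), empty.
- backstop: Bracket of the end stop of the middle pair (its origin is the rack's). It carries a rubber-faced sprung bar whose setting is NOT measured: the sheet touches it with sheet_mid somewhere from x = -19 to +5 mm in the frame of rail_mid. It yields 1 mm per 9 N, at most 6 mm. Press it for a moment with 5 to 12 N (over 4 N is needed); over 22 N between sheet and rack or stop is too much.
- lower_sheet: Plain dark steel sheet without a grip, already in the lowest rail pair, 120 x 164 x 14 mm; origin in the middle of its underside. Leave it.
- tin: Low round tin, 75 mm wide, 58 mm high, origin under its centre. Leave it.
- oregano: Spice jar with a dark cap, 44 mm wide, 96 mm high, origin under its centre. Leave it.
- lemon: Lemon, 78 x 55 x 56 mm, origin under its centre. Leave it.
- garlic: Garlic bulb, 60 mm wide, 59 mm high, origin under its centre. Leave it.

How it is judged:
On the way, in this order (a step that is already met when the one before it is completed fails the run):
1. the sheet is part of the way in, its lips in the channels of the middle rail pair (z of sheet_mid in the frame of rail_mid between -0.004 and 0.006 m and y of sheet_mid in the frame of rail_mid between -0.006 and 0.006 m and x of sheet_mid in the frame of rail_mid above -0.105 m), for 0.1 s.
2. the sheet is pressed against the sprung stop of the middle pair with more than 4 N (z of sheet_mid in the frame of rail_mid between -0.004 and 0.006 m and y of sheet_mid in the frame of rail_mid between -0.006 and 0.006 m and contact force between sheet and backstop above 4 N), for 0.1 s.
At the end, for the whole second after the job is handed in: The aluminium sheet lies at rest and released on the middle rail pair, pushed home to the stop: sheet_mid within 4 mm of the height of rail_mid, within 5 mm to the side, and no farther out than x = -24 mm; within 0.05 rad in yaw and 0.04 rad of level (z of sheet_mid in the frame of rail_mid between -0.004 and 0.004 m and y of sheet_mid in the frame of rail_mid between -0.005 and 0.005 m and x of sheet_mid in the frame of rail_mid above -0.024 m and angle between the x axis of sheet and the x axis of rack, either way round below 0.05 rad and angle between sheet's own z axis and vertical below 0.04 rad and linear speed of sheet below 0.02 m/s and contact force between the fingers and sheet below 0.2 N); the robot touches nothing.
It fails at once if the sheet is forced against the rack or its stop with more than 22 N (contact force between sheet and rack above 22 N).
It fails at once if the robot pushes the rack with more than 20 N (contact force between any of the fingers, the arm and rack above 20 N).
It fails at once if the dark sheet is shifted by more than 15 mm (distance of lower_sheet from where it was at the start of the episode above 0.015 m).
It fails at once if a bystander is shifted by more than 30 mm (distance of any of tin, oregano, lemon, garlic from where it was at the start of the episode above 0.03 m).
It also fails if it takes over 51 s, if anything falls off the work surface, if the arm or the gripper's body presses on something with over 40 N, if the wrist force passes 120 N, or if a joint passes its speed limit or range.

## Working session

There is one attempt and no reset: what is moved stays moved. The work goes in short steps, Python scripts to look and compute and a shell command to move; the robot and the scene stay as the last step left them, time stands still between calls to the robot, and variables do not carry over. Pictures are saved under pics/ and viewed, at most 10 in all, crops included, and the job is handed in when it is done.

```bash
ls; mkdir -p pics; python3 - <<'E'
from workcell import manip,eyes,job
import cv2,numpy as np
o=manip.get_obs();print(o['clock'],o['position'],o['ee_rot'],o['grip_width'],manip.hold_point_z)
for n in ['scene','top']:
    p,d=eyes.camera(n);cv2.imwrite(f'pics/{n}0.png',p[...,::-1]);np.savez(f'/tmp/{n}.npz',p=p,d=d)
    print(n,eyes.camera_params(n))
print(eyes.camera_params('wrist'))
E
```

```text
pics
0.0 [ 0.15503229 -0.60506515  0.23051002] [ 9.92142157e-01  1.25113577e-01 -1.30191493e-04 -7.17963130e-04] 0.9976831599258782 0.0187
scene {'fx': 454.44753273272636, 'fy': 454.44753273272636, 'cx': 271.8935283568079, 'cy': 208.90580577346563, 'dist': array([0.00601298, 0.        , 0.        , 0.        , 0.        ]), 'world_from_camera': array([[ 0.97650272,  0.19703446, -0.08729177,  0.64855246],
       [ 0.21493423, -0.860981  ,  0.46099349, -0.93044484],
       [ 0.01567505, -0.46892339, -0.88309974,  1.14659409],
       [ 0.        ,  0.        ,  0.        ,  1.        ]])}
top {'fx': 539.4148906218486, 'fy': 539.4148906218486, 'cx': 284.1432329926944, 'cy': 215.26276612369145, 'dist': array([0.0589676, 0.       , 0.       , 0.       , 0.       ]), 'world_from_camera': array([[ 1.96365236e-02, -9.92843443e-01,  1.17797725e-01,
         4.29711595e-01],
       [-9.99802969e-01, -1.98418128e-02, -5.70122983e-04,
        -3.81714304e-01],
       [ 2.90336327e-03, -1.17763320e-01, -9.93037447e-01,
         1.24719609e+00],
       [ 0.00000000e+00,  0.00000000e+00,  0.00000000e+00,
         1.00000000e+00]])}
{'fx': 303.9005518894679, 'fy': 303.9005518894679, 'cx': 276.8276219415376, 'cy': 208.3150810790773, 'dist': array([-0.06518063,  0.        ,  0.        ,  0.        ,  0.        ]), 'hand_eye': array([[-1.30765276e-03, -9.60572919e-01, -2.78025102e-01,
         7.08322187e-02],
       [ 9.99999132e-01, -1.30173227e-03, -2.05890968e-04,
        -2.02887907e-03],
       [-1.64140958e-04, -2.78025129e-01,  9.60573787e-01,
        -1.43125325e-01],
       [ 0.00000000e+00,  0.00000000e+00,  0.00000000e+00,
         1.00000000e+00]])}
```

View pics/scene0.png

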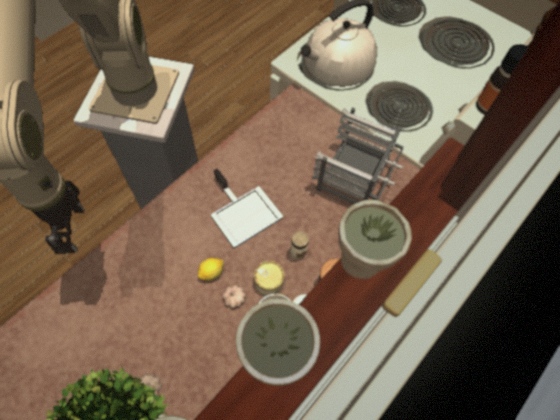

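View pics/top0.png

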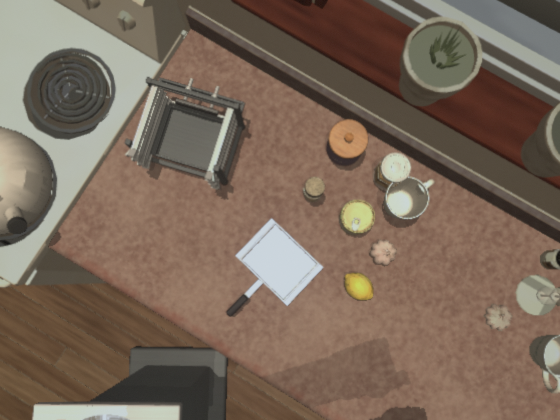

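The scene view shows the rack near (355,165) and the sheet at (247,215) with its grip at (221,180). In the top view the rack is at (190,130) with its front facing down, the sheet at (280,262) and the grip at (240,301). I'll measure these next.

```bash
cat > h.py <<'E'
import numpy as np,cv2
from workcell import eyes,manip
from scipy.spatial.transform import Rotation as R
def cam(n,T=None):
    c=eyes.camera_params(n);K=np.array([[c['fx'],0,c['cx']],[0,c['fy'],c['cy']],[0,0,1]])
    if n=='wrist': T=T@c['hand_eye']
    else: T=c['world_from_camera']
    return K,c['dist'],T
def toolT(o):
    T=np.eye(4);T[:3,:3]=R.from_quat(o['ee_rot']).as_matrix();T[:3,3]=o['position'];return T
def dirs(uv,C):
    K,D,T=C;q=cv2.undistortPoints(np.float64(uv).reshape(-1,1,2),K,D).reshape(-1,2)
    return np.c_[q,np.ones(len(q))]@T[:3,:3].T
def onz(uv,z,C):
    d=dirs(uv,C);o=C[2][:3,3];return o+d*((z-o[2])/d[:,2])[:,None]
def cloud(dep,C):
    v,u=np.mgrid[0:420,0:560];uv=np.c_[u.ravel(),v.ravel()]
    return (C[2][:3,3]+dirs(uv,C)*dep.reshape(-1,1)).reshape(420,560,3)
def proj(P,C):
    K,D,T=C;Ti=np.linalg.inv(T);return cv2.projectPoints(np.float64(P).reshape(-1,1,3),cv2.Rodrigues(Ti[:3,:3])[0],Ti[:3,3],K,D)[0].reshape(-1,2)
E
python3 - <<'E'
from h import *
C=cam('top');f=np.load('/tmp/top.npz');p,d=f['p'],f['d'];X=cloud(d,C)
hsv=cv2.cvtColor(p,cv2.COLOR_RGB2HSV)
def big(m,r):
    k=np.zeros_like(m);x0,y0,x1,y1=r;k[y0:y1,x0:x1]=m[y0:y1,x0:x1]
    c=max(cv2.findContours(k,cv2.RETR_EXTERNAL,cv2.CHAIN_APPROX_NONE)[0],key=cv2.contourArea);return c
m=((hsv[...,2]>140)&(hsv[...,1]<60)).astype(np.uint8)
c=big(cv2.morphologyEx(m,cv2.MORPH_OPEN,np.ones((9,9))),(220,200,340,320))
Q=onz(c.reshape(-1,2),.014,C);r=cv2.minAreaRect((Q[:,:2]*1000).astype(np.float32));print('sheet',r,cv2.boxPoints(r))
b=(hsv[...,2]<70).astype(np.uint8);c=big(b,(215,275,262,325))
Q=onz(c.reshape(-1,2),.048,C);r2=cv2.minAreaRect((Q[:,:2]*1000).astype(np.float32));print('grip',r2,cv2.boxPoints(r2))
g=np.zeros_like(b);cv2.drawContours(g,[c],-1,1,-1);print('grip z',np.percentile(X[g>0][:,2],[10,50,90]))
v=np.array(r[0])-np.array(r2[0]);print('v',v,np.linalg.norm(v),np.degrees(np.arctan2(v[1],v[0])))
# rack height map
Z=X[60:200,110:260,2];print('rack z pct',np.percentile(Z[Z>.02],[10,25,50,75,90,97,99.5]))
print('table z',np.median(X[200:240,180:220,2]))
h,e=np.histogram(Z,bins=np.arange(0,.26,.005));print(list(zip(np.round(e,3),h)))
im=cv2.resize(p[50:210,100:270],None,fx=4,fy=3.7,interpolation=cv2.INTER_CUBIC)
im=cv2.resize(p[60:200,110:260],(750,600) if 0 else (640,597),interpolation=cv2.INTER_CUBIC);cv2.imwrite('pics/rtop.png',im[...,::-1])
C2=cam('scene');s=np.load('/tmp/scene.npz')['p'];im=cv2.resize(s[95:215,300:420],(600,600),interpolation=cv2.INTER_CUBIC);cv2.imwrite('pics/rsc.png',im[...,::-1])
E
```

```text
sheet ((467.7602233886719, -369.347412109375), (167.419677734375, 131.36895751953125), 47.42087173461914) [[ 362.75513 -386.544  ]
 [ 459.48785 -475.42926]
 [ 572.7653  -352.15082]
 [ 476.0326  -263.26556]]
grip ((370.97052001953125, -283.1224060058594), (13.91934871673584, 53.483642578125), 46.02582550048828) [[ 346.89337 -269.5632 ]
 [ 385.383   -306.6987 ]
 [ 395.04767 -296.6816 ]
 [ 356.55804 -259.5461 ]]
grip z [0.04472232 0.04805035 0.05154425]
v [ 96.78970337 -86.2250061 ] 129.62637986088149 -41.696213380705956
rack z pct [0.0427334  0.04676139 0.06280173 0.14083081 0.15871544 0.17000544
 1.24719609]
table z 0.0006218999011048387
[(np.float64(0.0), np.int64(5584)), (np.float64(0.005), np.int64(930)), (np.float64(0.01), np.int64(1537)), (np.float64(0.015), np.int64(311)), (np.float64(0.02), np.int64(40)), (np.float64(0.025), np.int64(151)), (np.float64(0.03), np.int64(363)), (np.float64(0.035), np.int64(154)), (np.float64(0.04), np.int64(665)), (np.float64(0.045), np.int64(1856)), (np.float64(0.05), np.int64(521)), (np.float64(0.055), np.int64(394)), (np.float64(0.06), np.int64
[... 613 characters left out ...]
(0.15), np.int64(421)), (np.float64(0.155), np.int64(548)), (np.float64(0.16), np.int64(150)), (np.float64(0.165), np.int64(373)), (np.float64(0.17), np.int64(166)), (np.float64(0.175), np.int64(0)), (np.float64(0.18), np.int64(0)), (np.float64(0.185), np.int64(0)), (np.float64(0.19), np.int64(0)), (np.float64(0.195), np.int64(0)), (np.float64(0.2), np.int64(0)), (np.float64(0.205), np.int64(0)), (np.float64(0.21), np.int64(0)), (np.float64(0.215), np.int64(0)), (np.float64(0.22), np.int64(0)), (np.float64(0.225), np.int64(0)), (np.float64(0.23), np.int64(0)), (np.float64(0.235), np.int64(0)), (np.float64(0.24), np.int64(0)), (np.float64(0.245), np.int64(0)), (np.float64(0.25), np.int64(0))]
```

View pics/rtop.png

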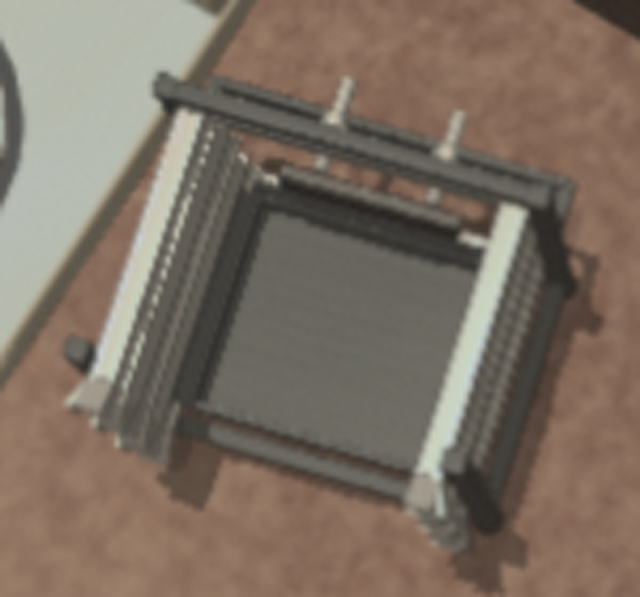

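View pics/rsc.png

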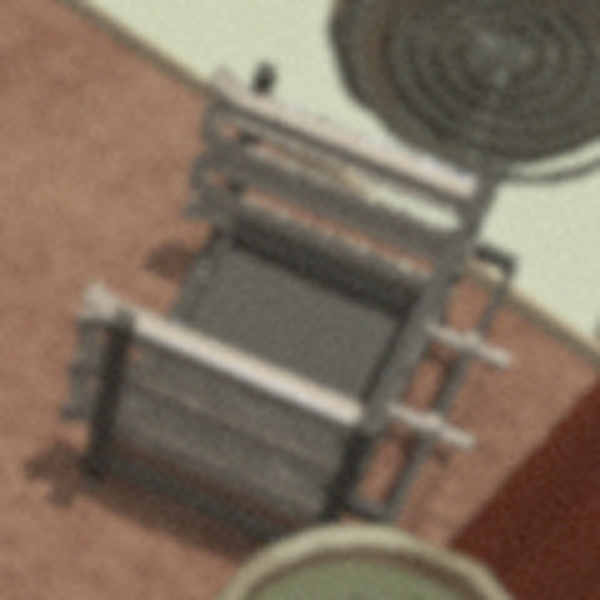

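The rack's open front is at the bottom of the top-view crop. The white top channels run from (180,110) to (95,395) and from (515,210) to (425,495). The stop bar is at about (370,195). I'll fit the strips next.

```bash
python3 - <<'E'
from h import *
for n,(x0,y0,x1,y1) in {'top':(110,60,260,200),'scene':(310,100,410,215)}.items():
    C=cam(n);f=np.load(f'/tmp/{n}.npz');p,d=f['p'],f['d'];X=cloud(d,C)
    hsv=cv2.cvtColor(p,cv2.COLOR_RGB2HSV)
    m=np.zeros(d.shape,bool);m[y0:y1,x0:x1]=True
    Z=X[...,2]
    k=m&(d>0)&(Z>.145)&(Z<.18)
    nn,lab,st,ce=cv2.connectedComponentsWithStats((m&(d>0)&(Z>.148)&(Z<.1635)&(hsv[...,2]>110)).astype(np.uint8))
    for i in range(1,nn):
        if st[i,4]<60: continue
        P=X[lab==i];mu=P.mean(0);u,s,vt=np.linalg.svd(P-mu);a=vt[0]*np.sign(vt[0][0]);t=(P-mu)@a
        w=(P-mu)@np.array([-a[1],a[0],0])
        uv=np.argwhere(lab==i)[:,::-1];Q=onz(uv,np.median(P[:,2]),C);r=cv2.minAreaRect((Q[:,:2]*1000).astype(np.float32))
        print(n,st[i],'c',mu.round(4),'zmed',np.median(P[:,2]).round(4),'yaw',np.degrees(np.arctan2(a[1],a[0])).round(2),'len',np.percentile(t,[1,99]).round(4),'w',np.percentile(w,[2,98]).round(4),r)
    P=X[m&(d>0)&(Z>.1645)&(Z<.18)];print(n,'high',len(P),np.percentile(P[:,2],[10,50,90]))
    nn,lab,st,ce=cv2.connectedComponentsWithStats((m&(d>0)&(Z>.1645)&(Z<.18)).astype(np.uint8))
    for i in range(1,nn):
        if st[i,4]<15: continue
        P=X[lab==i];r=cv2.minAreaRect((P[:,:2]*1000).astype(np.float32));print('  hi',st[i],P.mean(0).round(4),r)
    fl=m&(d>0)&(Z>.035)&(Z<.05);P=X[fl];print('floor',np.median(P,0))
E
```

```text
top [126  85  32  72 473] c [ 0.7491 -0.0858  0.156 ] zmed 0.1558 yaw -15.87 len [-0.0753  0.0785] w [-0.0068  0.0069] ((750.9146728515625, -86.26480865478516), (16.759517669677734, 155.2742462158203), 72.39115905761719)
top [205 107  29  75 480] c [ 0.7083 -0.2461  0.1556] zmed 0.1555 yaw -14.59 len [-0.08    0.0751] w [-0.0073  0.0069] ((705.5379638671875, -247.42857360839844), (19.50132942199707, 158.05178833007812), 75.0315933227539)
top high 561 [0.16580852 0.16869438 0.17136125]
  hi [146  77  94  32 488] [ 0.8076 -0.189   0.1686] ((807.9454956054688, -188.88400268554688), (199.07965087890625, 13.705009460449219), 74.96266174316406)
  hi [125 138   7   7  36] [ 0.7027 -0.0619  0.1691] ((703.0424194335938, -61.80476379394531), (11.42538833618164, 11.689638137817383), 70.76178741455078)
  hi [213 165   7   7  35] [ 0.6513 -0.2428  0.1694] ((651.277099609375, -242.36752319335938), (11.35758113861084, 11.117045402526855), 76.05695343017578)
floor [ 0.74282401 -0.16589425  0.04633176]
scene [341 108  54  27 255] c [ 0.7468 -0.0866  0.155 ] zmed 0.1551 yaw -16.08 len [-0.0749  0.0774
[... 200 characters left out ...]
7 len [-0.066   0.0604] w [-0.0064  0.0078] ((712.9329833984375, -248.9815216064453), (16.165979385375977, 134.4017333984375), 74.37197875976562)
scene high 285 [0.16554453 0.16792621 0.17067965]
  hi [350 107   5   5  17] [ 0.7006 -0.0636  0.1682] ((701.134765625, -63.33376693725586), (12.398256301879883, 9.82576847076416), 74.6029052734375)
  hi [370 125  31  57 249] [ 0.806  -0.1924  0.1679] ((806.8964233398438, -188.35708618164062), (201.44656372070312, 11.268115043640137), 74.61537170410156)
  hi [322 156   5   5  19] [ 0.6512 -0.2438  0.1685] ((651.13818359375, -243.2360382080078), (10.500287055969238, 10.577342987060547), 60.593868255615234)
floor [ 0.74390772 -0.14300473  0.04577786]
```

```bash
python3 -m crank '[[[8.5,2.7,4,-0.8,0,0,-7],[8.5,2.7,4,-0.8,0,0,-7],[8.5,2.7,4,-0.8,0,0,-7],[8.5,2.7,4,-0.8,0,0,-7],[8.5,2.7,4,-0.8,0,0,-7],[8.5,2.7,4,-0.8,0,0,-7],[8.5,2.7,4,-0.8,0,0,-7],[8.5,2.7,4,-0.8,0,0,-7.7],[8.5,0,0,0,0,0,0],[8.5,0,0,0,0,0,0]]]' 100
cat > look.py <<'E'
import sys
from h import *
o=manip.get_obs();p,d=eyes.camera('wrist');np.savez(f'/tmp/{sys.argv[1]}.npz',p=p,d=d,T=toolT(o))
cv2.imwrite(f'pics/{sys.argv[1]}.png',p[...,::-1])
print(o['clock'],o['position'].round(4),R.from_quat(o['ee_rot']).as_matrix().round(4).tolist(),o['ft_force'])
E
python3 look.py w1
```

```text
clock: 1.35
position: [0.3707, -0.2859, 0.1672]
ee_rot: [0.933, -0.361, -0.0, 0.0]
ft_force: [0.1, -0.8, 0.2]
grip_width: 0.997
grasp_force: 0.0
1.35 [ 0.3707 -0.2859  0.1672] [[0.74, -0.6726, -0.0005], [-0.6726, -0.74, -0.0001], [-0.0003, 0.0005, -1.0]] [ 0.14845636 -0.79356576  0.24489879]
```

View pics/w1.png

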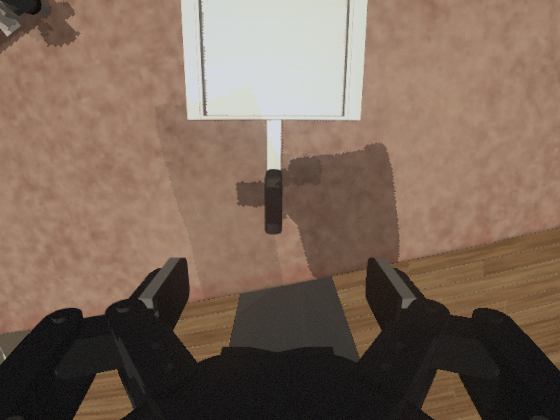

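The wrist view shows the grip at about (273,200) and the sheet's front edge at row 120, from column 188 to 361. The grip is nearly aligned between the fingers.

```bash
python3 - <<'E'
from h import *
f=np.load('/tmp/w1.npz');p,T=f['p'],f['T'];d=f['d'];C=cam('wrist',T)
hsv=cv2.cvtColor(p,cv2.COLOR_RGB2HSV)
m=(hsv[...,2]<75).astype(np.uint8)
nn,lab,st,ce=cv2.connectedComponentsWithStats(m);i=lab[200,273];print(st[i])
X=cloud(d,C);g=(lab==i);zt=X[g][:,2];print('z',np.percentile(zt,[10,50,90]))
P=X[g&(X[...,2]>.043)];r=cv2.minAreaRect((P[:,:2]*1000).astype(np.float32));print('depth rect',r)
Q=onz(np.argwhere(g)[:,::-1],.048,C);r=cv2.minAreaRect((Q[:,:2]*1000).astype(np.float32));print('ray',r)
# lip outer edges: bright mask row extents
b=(hsv[...,2]>150)&(hsv[...,1]<70)
rows=[];L=[];Rr=[]
for v in range(5,115,3):
    c=np.where(b[v,150:400])[0]+150
    L.append((c.min(),v));Rr.append((c.max()+1,v))
for s in (L,Rr):
    Q=onz(s,.014,C);l=cv2.fitLine(Q[:,:2].astype(np.float32),cv2.DIST_HUBER,0,.01,.01).ravel();print('lip',l,np.degrees(np.arctan(l[1]/l[0])))
c=[(x,np.where(b[60:140,x])[0].max()+61) for x in list(range(195,260,5))+list(range(290,355,5))];Q=onz(c,.014,C);l=cv2.fitLine(Q[:,:2].astype(np.float32),cv2.DIST_HUBER,0,.01,.01).ravel();print('front',l,np.degrees(np.arctan2(l[1],l[0])))
print('tool yaw',np.degrees(np.arctan2(T[1,0],T[0,0])))
E
```

```text
[ 264  170   19   64 1077]
z [0.04508946 0.04808643 0.04917635]
depth rect ((371.4017028808594, -279.4671325683594), (15.420848846435547, 54.44252014160156), 47.861000061035156)
ray ((372.91693115234375, -281.35723876953125), (15.84584903717041, 58.37171173095703), 46.99855041503906)
lip [ 0.73403394 -0.6791128   0.51366514 -0.2997068 ] -42.77435
lip [ 0.73855126 -0.6741973   0.4087051  -0.42694062] -42.391846
front [ 0.6745795   0.7382022   0.42272308 -0.33113033] 47.5785
tool yaw -42.268412938215945
```

```bash
python3 -m crank '[[[8.5,0.05,0.55,-3,0,0,-0.2],[8.5,0,0,-4,0,0,0],[8.5,0,0,-4,0,0,0],[8.5,0,0,-3,0,0,0],[8.5,0,0,-1.5,0,0,0],[8.5,0,0,0,0,0,0]]]' 100
python3 -m crank '[[[0,0,0,0,0,0,0],[0,0,0,0,0,0,0],[0,0,0,0,0,0,0],[0,0,0,0,0,0,0],[0,0,0,0,0,0,0],[0,0,0,0,0,0,0]]]' 100
```

```text
clock: 2.15
position: [0.371, -0.2803, 0.012]
ee_rot: [0.932, -0.363, -0.001, -0.0]
ft_force: [-0.3, 0.4, 0.1]
grip_width: 0.996
grasp_force: 0.0
clock: 2.9
position: [0.3718, -0.2801, 0.0126]
ee_rot: [0.932, -0.363, 0.0, 0.0]
ft_force: [-2.5, 0.7, 6.4]
grip_width: 0.171
grasp_force: 97.4
```

```bash
python3 -m crank '[[[0,0,0,1.5,0,0,0],[0,0,0,2.5,0,0,0],[0,0,0,2.5,0,0,0],[0,0,0,2.3,0,0,0],[0,0.9,2.4,0,0,0,3.4],[0,0.9,2.4,0,0,0,3.4],[0,0.9,2.4,0,0,0,3.4],[0,0.9,2.4,0,0,0,3.4],[0,0.9,2.4,0,0,0,3.4],[0,0.9,2.4,0,0,0,3.4],[0,0.9,2.4,0,0,0,3.4],[0,1,2.3,0,0,0,3.3],[0,0,0,0,0,0,0],[0,0,0,0,0,0,0]]]' 100
python3 look.py w2; python3 - <<'E'
from workcell import eyes
import numpy as np,cv2
p,d=eyes.camera('top');np.savez('/tmp/top2.npz',p=p,d=d);cv2.imwrite('pics/top2.png',cv2.resize(p[50:350,90:410],(640,600))[...,::-1])
E
```

```text
clock: 4.65
position: [0.4446, -0.0891, 0.1002]
ee_rot: [0.991, -0.134, -0.0, 0.0]
ft_force: [0.0, -1.2, -1.8]
grip_width: 0.173
grasp_force: 97.5
4.65 [ 0.4446 -0.0891  0.1002] [[0.964, -0.266, -0.0004], [-0.266, -0.964, -0.0002], [-0.0003, 0.0003, -1.0]] [ 0.0281125  -1.15661518 -1.75762397]
```

View pics/w2.png

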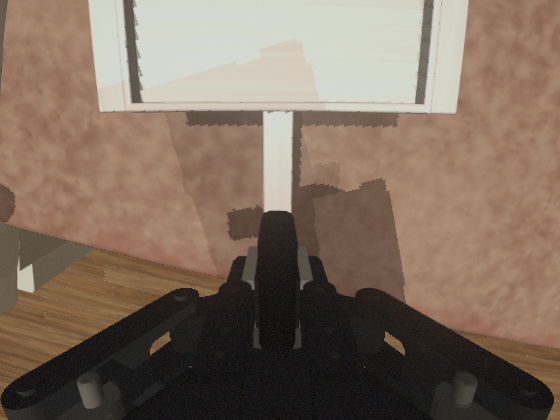

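View pics/top2.png

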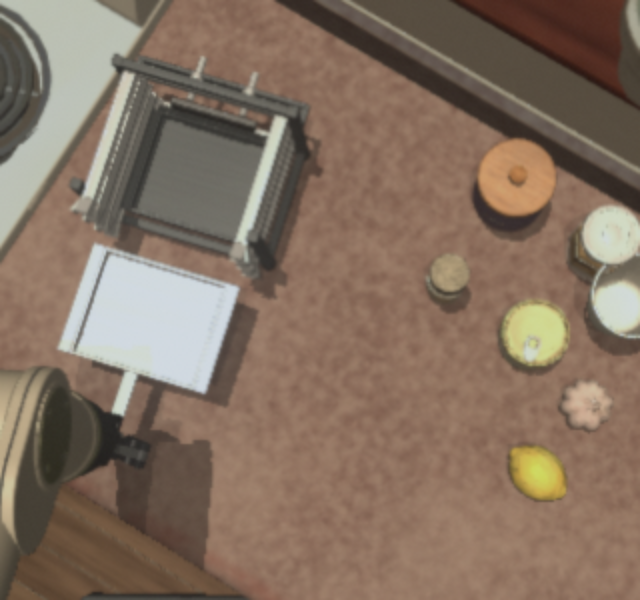

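The sheet is held level in front of the rack, in line with its mouth. In the crop, the sheet's corners are at (97,247), (238,288), (208,392) and (62,350), and the rack mouth is at about (100,220) to (245,260). Next I'll measure the sheet against the rack.

```bash
cat > rel.py <<'E'
from h import *
import sys
f=np.load(sys.argv[1]);p,d=f['p'],f['d'];C=cam('top');X=cloud(d,C)
hsv=cv2.cvtColor(p,cv2.COLOR_RGB2HSV)
O=np.array([.7366,-.1692,.0965]);y=np.radians(-15.4);Rm=np.array([[np.cos(y),-np.sin(y),0],[np.sin(y),np.cos(y),0],[0,0,1]])
def rel(P): return (P-O)@Rm
m=(hsv[...,2]>130)&(hsv[...,1]<60)&(X[...,2]>.085)&(X[...,2]<.125)
k=np.zeros(m.shape,np.uint8);k[150:250,110:220]=m[150:250,110:220]
k=cv2.morphologyEx(k,cv2.MORPH_OPEN,np.ones((9,9)))
c=max(cv2.findContours(k,cv2.RETR_EXTERNAL,cv2.CHAIN_APPROX_NONE)[0],key=cv2.contourArea)
Q=rel(onz(c.reshape(-1,2),float(sys.argv[2]),C));r=cv2.minAreaRect((Q[:,:2]*1000).astype(np.float32));print('outline rel mm',r)
for s in (1,-1):
    q=Q[(Q[:,1]*s>.06)&(abs(Q[:,0]-r[0][0]/1000)<.045)];l=cv2.fitLine(q[:,:2].astype(np.float32),cv2.DIST_HUBER,0,.01,.01).ravel();sl=l[1]/l[0];print('lip',s,'y at centre',l[3]+sl*(r[0][0]/1000-l[2]),'deg',np.degrees(np.arctan(sl)))
ce=cv2.erode(k,np.ones((3,3)));P=rel(X[ce>0])
for nm,sel in (('lipL',P[:,1]>.073),('lipR',P[:,1]<-.073),('floor',abs(P[:,1])<.055)):
    q=P[sel];q=q[abs(q[:,0]-r[0][0]/1000)<.05]
    A=np.c_[q[:,:2]-[r[0][0]/1000,0],np.ones(len(q))];co=np.linalg.lstsq(A,q[:,2],rcond=None)[0];print(nm,len(q),'zmed',np.median(q[:,2]).round(4),'slope x,y',co[:2].round(4),co[2].round(4))
E
python3 rel.py /tmp/top2.npz .103
python3 - <<'E'
from h import *
f=np.load('/tmp/w2.npz');p,T,d=f['p'],f['T'],f['d'];C=cam('wrist',T);X=cloud(d,C)
O=np.array([.7366,-.1692,.0965]);y=np.radians(-15.4);Rm=np.array([[np.cos(y),-np.sin(y),0],[np.sin(y),np.cos(y),0],[0,0,1]])
hsv=cv2.cvtColor(p,cv2.COLOR_RGB2HSV);b=(hsv[...,2]>150)&(hsv[...,1]<70)
L=[];Q=[]
for v in range(5,100,3):
    c=np.where(b[v,80:480])[0]+80;L.append((c.min(),v));Q.append((c.max()+1,v))
for s in (L,Q):
    q=(onz(s,.103,C)-O)@Rm;l=np.polyfit(q[:,0],q[:,1],1);print('wrist lip y at x=-.17',np.polyval(l,-.17),'deg',np.degrees(l[0]))
for nm,(a,bb) in {'lipL':(104,118),'lipR':(442,456),'floor':(200,350)}.items():
    q=(X[15:95,a:bb].reshape(-1,3)-O)@Rm;print(nm,np.median(q[:,2]),np.polyfit(q[:,0],q[:,2],1))
E
```

```text
outline rel mm ((-169.51519775390625, -11.313056945800781), (145.8294219970703, 122.04793548583984), 89.73400115966797)
lip 1 y at centre 0.0608154 deg 0.39997232
lip -1 y at centre -0.073785625 deg -12.656121
lipL 0 zmed nan slope x,y [0. 0.] 0.0
lipR 92 zmed 0.0054 slope x,y [ 0.0277 -0.105 ] -0.0029
floor 2270 zmed -0.0047 slope x,y [-0.0027  0.0035] -0.0048
wrist lip y at x=-.17 0.08144241600758158 deg -0.3717518784256572
wrist lip y at x=-.17 -0.08020610380408369 deg -0.24500790901069808
lipL 0.004939418687915156 [-0.27279136 -0.04982049]
lipR 0.004972100072530572 [-0.0828592  -0.01165079]
floor -0.005030538482503094 [-0.15666748 -0.03635291]
  return _methods._mean(a, axis=axis, dtype=dtype,
  ret = ret.dtype.type(ret / rcount)
```

```bash
sed -i 's/^k=cv2.morphologyEx.*/k=cv2.morphologyEx(cv2.morphologyEx(k,cv2.MORPH_CLOSE,np.ones((7,7))),cv2.MORPH_OPEN,np.ones((13,13)))/; s/>130)&(hsv\[...,1\]<60)/>110)\&(hsv[...,1]<70)/' rel.py; python3 rel.py /tmp/top2.npz .103
```

```text
outline rel mm ((-171.9119110107422, -2.6126785278320312), (127.53480529785156, 164.00709533691406), 0.04508109763264656)
lip 1 y at centre 0.07824037 deg 1.1082238
lip -1 y at centre -0.08305467 deg -1.5228487
lipL 82 zmed 0.0049 slope x,y [-0.0073 -0.5507] 0.0464
lipR 175 zmed 0.0052 slope x,y [ 0.0118 -0.0445] 0.0019
floor 2364 zmed -0.0047 slope x,y [-0.003   0.0027] -0.0047
```

```bash
cat > prof.py <<'E'
from h import *
import sys
p=np.load(sys.argv[1])['p'];zs=float(sys.argv[2]);x0=float(sys.argv[3]);C=cam('top')
O=np.array([.7366,-.1692,.0965]);y=np.radians(-15.4);Rm=np.array([[np.cos(y),-np.sin(y),0],[np.sin(y),np.cos(y),0],[0,0,1]])
g=cv2.cvtColor(p,cv2.COLOR_RGB2HSV)[...,1].astype(np.float32)  # table saturated, metal not
ys=np.arange(-.1,.1001,.0005);res=[]
for x in np.arange(x0-.045,x0+.046,.01):
    P=np.c_[np.full_like(ys,x),ys,np.full_like(ys,zs-O[2])]@Rm.T+O
    uv=proj(P,C).astype(np.float32);v=cv2.GaussianBlur(cv2.remap(g,uv[:,:1],uv[:,1:],cv2.INTER_LINEAR),(1,7),0).ravel()
    dv=np.gradient(v);L=(ys>.07)&(ys<.095);Rr=(ys<-.07)&(ys>-.095)
    res.append((x,ys[L][np.argmax(dv[L])],ys[Rr][np.argmin(dv[Rr])]))
r=np.array(res);print(r.round(4).tolist());print('median',np.median(r[:,1:],0),'mid',np.median(r[:,1:].mean(1)),'slope deg',np.degrees(np.polyfit(r[:,0],r[:,1],1)[0]),np.degrees(np.polyfit(r[:,0],r[:,2],1)[0]))
E
python3 prof.py /tmp/top2.npz .101 -.168
```

```text
[[-0.213, 0.0825, -0.0855], [-0.203, 0.082, -0.085], [-0.193, 0.082, -0.086], [-0.183, 0.082, -0.085], [-0.173, 0.081, -0.086], [-0.163, 0.082, -0.0855], [-0.153, 0.081, -0.086], [-0.143, 0.0815, -0.086], [-0.133, 0.081, -0.0855], [-0.123, 0.0815, -0.0845]]
median [ 0.08175 -0.0855 ] mid -0.0018749999999999184 slope deg -0.7118566545564571 0.10417414456923368
```

```bash
python3 -m crank '[[[0,0.03,0.1,0.12,0,0,0.3],[0,0.48,-0.13,0,0,0,0],[0,0.48,-0.13,0,0,0,0],[0,0.29,-0.08,0,0,0,0],[0,0.29,-0.08,0,0,0,0],[0,0,0,0,0,0,0]]]' 100
python3 -m crank '[[[0,0.29,-0.08,0,0,0,0],[0,0.29,-0.08,0,0,0,0],[0,0.29,-0.08,0,0,0,0],[0,0,0,0,0,0,0]]]' 100
python3 - <<'E'
from h import *
p,d=eyes.camera('top');np.savez('/tmp/top3.npz',p=p,d=d)
E
python3 prof.py /tmp/top3.npz .102 -.148;python3 rel.py /tmp/top3.npz .103
```

```text
clock: 5.5
position: [0.4605, -0.0922, 0.1015]
ee_rot: [0.991, -0.132, -0.0, -0.0]
ft_force: [0.1, 0.1, -2.2]
grip_width: 0.17
grasp_force: 97.5
clock: 6.0
position: [0.4692, -0.0946, 0.1015]
ee_rot: [0.991, -0.132, 0.0, -0.0]
ft_force: [-0.1, 0.7, -2.2]
grip_width: 0.175
grasp_force: 97.5
[[-0.193, 0.0845, -0.0835], [-0.183, 0.084, -0.083], [-0.173, 0.0845, -0.0825], [-0.163, 0.084, -0.083], [-0.153, 0.0845, -0.0825], [-0.143, 0.084, -0.0835], [-0.133, 0.0845, -0.083], [-0.123, 0.084, -0.083], [-0.113, 0.0845, -0.083], [-0.103, 0.084, -0.0825]]
median [ 0.08425 -0.083  ] mid 0.0006250000000000838 slope deg -0.08681178714104039 0.19098593171028616
outline rel mm ((-146.16012573242188, 0.614105224609375), (126.8312759399414, 164.9281463623047), 0.5084513425827026)
lip 1 y at centre 0.08124891 deg 0.98241764
lip -1 y at centre -0.08077396 deg 0.4937132
lipL 135 zmed 0.0068 slope x,y [ 0.0039 -0.1382] 0.0173
lipR 129 zmed 0.0067 slope x,y [-0.0012 -0.2625] -0.0133
floor 2350 zmed -0.0036 slope x,y [-0.0003 -0.0002] -0.0035
```

The sheet is centred to under 1 mm, straight, and about 2.5 mm above running height, so I'm entering the mouth.

```bash
python3 -m crank '[[[0,0.29,-0.08,0,0,0,0],[0,0.29,-0.08,0,0,0,0],[0,0.29,-0.08,0,0,0,0],[0,0.29,-0.08,0,0,0,0],[0,0,0,0,0,0,0]]]' 100
python3 -m crank '[[[0,0.29,-0.08,0,0,0,0],[0,0.29,-0.08,0,0,0,0],[0,0.29,-0.08,0,0,0,0],[0,0,0,0,0,0,0]]]' 100
```

```text
clock: 6.68
position: [0.4808, -0.0978, 0.1015]
ee_rot: [0.991, -0.132, 0.0, -0.0]
ft_force: [0.7, 0.1, -1.7]
grip_width: 0.171
grasp_force: 97.5
clock: 7.18
position: [0.4896, -0.1002, 0.1015]
ee_rot: [0.991, -0.132, 0.0, -0.0]
ft_force: [0.4, 0.9, -2.5]
grip_width: 0.171
grasp_force: 97.5
```

```bash
python3 -m crank '[[[0,0.29,-0.08,0,0,0,0],[0,0.29,-0.08,0,0,0,0],[0,0.29,-0.08,0,0,0,0],[0,0.29,-0.08,0,0,0,0],[0,0,0,0,0,0,0]]]' 100
python3 look.py w3; python3 - <<'E'
from h import *
p,d=eyes.camera('top');np.savez('/tmp/top4.npz',p=p,d=d);cv2.imwrite('pics/top4.png',cv2.resize(p[60:240,105:265],(533,600),interpolation=cv2.INTER_CUBIC)[...,::-1])
E
```

```text
clock: 7.8
position: [0.5011, -0.1033, 0.1015]
ee_rot: [0.991, -0.132, 0.0, -0.0]
ft_force: [-0.2, -0.8, -1.3]
grip_width: 0.175
grasp_force: 97.5
7.8 [ 0.5011 -0.1033  0.1015] [[0.9653, -0.261, 0.0], [-0.261, -0.9653, 0.0001], [0.0, -0.0001, -1.0]] [-0.19281648 -0.75346485 -1.2517839 ]
```

View pics/top4.png

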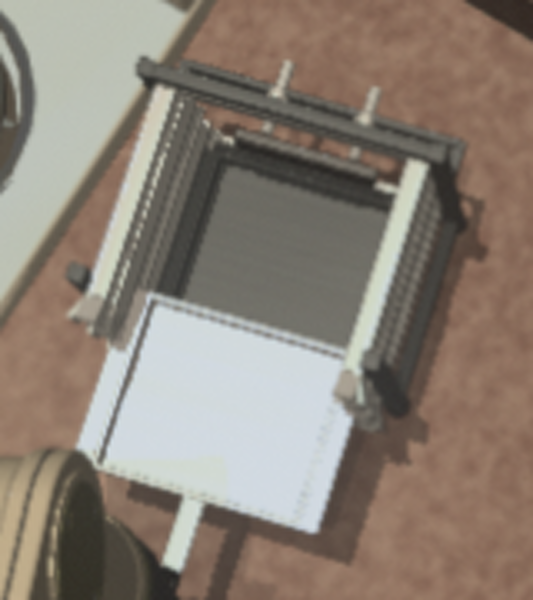

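The sheet's lips are entering the middle channels, with the left one going in at (110,345) and the right one at (350,400), and there is no contact force. I'll carry on.

```bash
python3 -m crank '[[[0,0.29,-0.08,0,0,0,0],[0,0.29,-0.08,0,0,0,0],[0,0.29,-0.08,0,0,0,0],[0,0.29,-0.08,0,0,0,0],[0,0.29,-0.08,0,0,0,0],[0,0,0,0,0,0,0]]]' 100
python3 -m crank '[[[0,0.29,-0.08,0,0,0,0],[0,0.29,-0.08,0,0,0,0],[0,0.29,-0.08,0,0,0,0],[0,0.29,-0.08,0,0,0,0],[0,0.29,-0.08,0,0,0,0],[0,0,0,0,0,0,0]]]' 100
```

```text
clock: 8.65
position: [0.5156, -0.1074, 0.1015]
ee_rot: [0.991, -0.132, -0.0, -0.0]
ft_force: [-0.4, 0.7, -2.5]
grip_width: 0.173
grasp_force: 97.5
clock: 9.4
position: [0.5301, -0.1114, 0.1015]
ee_rot: [0.991, -0.132, 0.0, 0.0]
ft_force: [-0.2, 0.3, -0.9]
grip_width: 0.169
grasp_force: 97.5
```

```bash
python3 -m crank '[[[0,0.29,-0.08,0,0,0,0],[0,0.29,-0.08,0,0,0,0],[0,0.29,-0.08,0,0,0,0],[0,0.29,-0.08,0,0,0,0],[0,0.29,-0.08,0,0,0,0],[0,0,0,0,0,0,0]]]' 100
python3 -m crank '[[[0,0.29,-0.08,0,0,0,0],[0,0.29,-0.08,0,0,0,0],[0,0.29,-0.08,0,0,0,0],[0,0.29,-0.08,0,0,0,0],[0,0.29,-0.08,0,0,0,0],[0,0,0,0,0,0,0]]]' 100
python3 - <<'E'
from h import *
p,d=eyes.camera('top');np.savez('/tmp/top5.npz',p=p,d=d);cv2.imwrite('pics/top5.png',cv2.resize(p[60:240,105:265],(533,600),interpolation=cv2.INTER_CUBIC)[...,::-1])
E
```

```text
clock: 10.15
position: [0.5446, -0.1154, 0.1015]
ee_rot: [0.991, -0.132, 0.0, -0.0]
ft_force: [-0.1, -0.6, -2.1]
grip_width: 0.169
grasp_force: 97.5
clock: 10.9
position: [0.5591, -0.1194, 0.1015]
ee_rot: [0.991, -0.132, 0.0, 0.0]
ft_force: [0.5, -0.0, -1.4]
grip_width: 0.177
grasp_force: 97.5
```

View pics/top5.png

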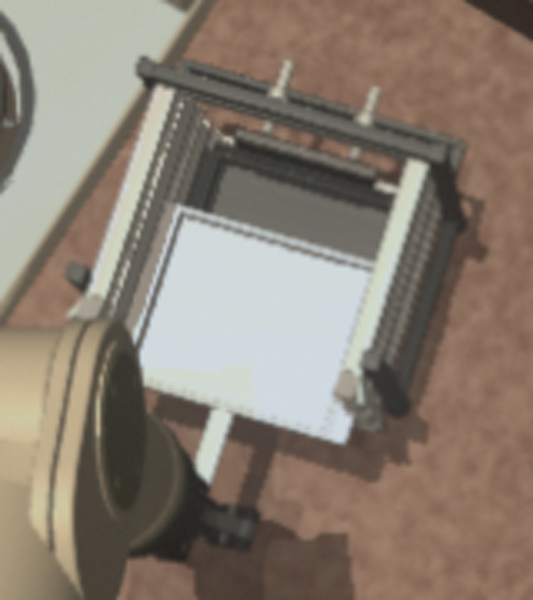

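The sheet is in both channels with its back edge at about (275,237) and the stop bar's front edge at about (303,165). I'll use this picture to estimate the remaining gap.

```bash
python3 - <<'E'
from h import *
f=np.load('/tmp/top5.npz');X=cloud(f['d'],cam('top'));C=cam('top');p=f['p']
O=np.array([.7366,-.1692,.0965]);y=np.radians(-15.4);Rm=np.array([[np.cos(y),-np.sin(y),0],[np.sin(y),np.cos(y),0],[0,0,1]])
g=cv2.cvtColor(p,cv2.COLOR_RGB2GRAY).astype(np.float32)
xs=np.arange(-.02,.09,.002)
P=lambda yy:np.c_[xs,np.full_like(xs,yy),np.full_like(xs,.008)]@Rm.T+O
for yy in (-.03,0,.03):
    uv=proj(P(yy),C).astype(np.float32);v=cv2.remap(g,uv[:,:1],uv[:,1:],1).ravel();z=cv2.remap(((X-O)@Rm)[...,2].astype(np.float32),uv[:,:1],uv[:,1:],0).ravel()
    print(yy,[(round(a*1000),int(b),round(float(c)*1000)) for a,b,c in zip(xs,v,z)])
E
python3 -m crank '[[[0,0.29,-0.08,0,0,0,0],[0,0.29,-0.08,0,0,0,0],[0,0.29,-0.08,0,0,0,0],[0,0.29,-0.08,0,0,0,0],[0,0.29,-0.08,0,0,0,0],[0,0.29,-0.08,0,0,0,0],[0,0.29,-0.08,0,0,0,0],[0,0,0,0,0,0,0],[0,0,0,0,0,0,0]]]' 100
```

```text
-0.03 [(-20, 214, -3), (-18, 214, -6), (-16, 215, -6), (-14, 215, -5), (-12, 215, -5), (-10, 214, -2), (-8, 214, -5), (-6, 215, -2), (-4, 214, -3), (-2, 214, -7), (0, 213, -7), (2, 199, -8), (4, 163, -4), (6, 142, 5), (8, 182, 6), (10, 174, -56), (12, 138, -52), (14, 114, -52), (16, 109, -51), (18, 108, -52), (20, 107, -51), (22, 108, -51), (24, 107, -48), (26, 107, -49), (28, 107, -52), (30, 107, -54), (32, 106, -51), (34, 106, -48), (36, 106, -50), (38, 107, -53), (40, 108, -53), (42, 98, -50), (44, 80, -52), (46, 63, -49), (48, 60, -46), (50, 64, -42), (52, 63, -39), (54, 60, -61), (56, 57, -64), (58, 51, -64), (60, 46, -6), (62, 52, 2), (64, 74, 6), (66, 101, 5), (68, 108, -1), (70, 99, 7), (72, 102, 7), (74, 125, 5), (76, 149, 2), (78, 150, 3), (80, 131, 4), (82, 95, 47), (84, 77, 50), (86, 72, 50), (88, 79, 73)]
0 [(-20, 215, -3), (-18, 215, -5), (-16, 215, -5), (-14, 215, -9), (-12, 215, -6), (-10, 214, -3), (-8, 215, -4), (-6, 214, -4), (-4, 214, -8), (-2, 215, -8), (0, 213, -2), (2, 204, -5), (4, 173, -6), (6, 151, -1), (8, 178, 8), (10, 172, 6), (12, 138, -47), (14, 113, -4
[... 837 characters left out ...]
16, 108, -51), (18, 108, -52), (20, 107, 1151), (22, 107, -54), (24, 107, -49), (26, 107, -50), (28, 107, -50), (30, 107, -47), (32, 106, -49), (34, 106, -50), (36, 107, -53), (38, 107, -52), (40, 108, -50), (42, 105, -50), (44, 99, -50), (46, 82, -46), (48, 61, -44), (50, 64, -40), (52, 63, -41), (54, 59, -41), (56, 56, -61), (58, 51, -49), (60, 46, -3), (62, 52, 4), (64, 75, 2), (66, 102, 6), (68, 111, 6), (70, 100, 4), (72, 91, -100), (74, 123, 1), (76, 153, 3), (78, 153, 5), (80, 130, 1), (82, 96, 1), (84, 77, 46), (86, 69, 68), (88, 79, 70)]
clock: 12.08
position: [0.5792, -0.1249, 0.1015]
ee_rot: [0.991, -0.132, -0.0, 0.0]
ft_force: [0.2, -0.0, -1.6]
grip_width: 0.174
grasp_force: 97.5
```

The gap to the stop bar was about 47 mm before that move, so about 26 mm now. I'll approach in checked steps.

```bash
python3 -m crank '[[[0,0.19,-0.05,0,0,0,0],[0,0.19,-0.05,0,0,0,0],[0,0.19,-0.05,0,0,0,0],[0,0.19,-0.05,0,0,0,0],[0,0,0,0,0,0,0]]]' 100
```

```text
clock: 12.7
position: [0.587, -0.127, 0.1015]
ee_rot: [0.991, -0.132, 0.0, 0.0]
ft_force: [0.1, 0.6, -0.4]
grip_width: 0.175
grasp_force: 97.5
```

```bash
python3 -m crank '[[[0,0.19,-0.05,0,0,0,0],[0,0.19,-0.05,0,0,0,0],[0,0.19,-0.05,0,0,0,0],[0,0.19,-0.05,0,0,0,0],[0,0,0,0,0,0,0]]]' 100
python3 - <<'E'
from h import *
p,d=eyes.camera('top');C=cam('top')
O=np.array([.7366,-.1692,.0965]);y=np.radians(-15.4);Rm=np.array([[np.cos(y),-np.sin(y),0],[np.sin(y),np.cos(y),0],[0,0,1]])
g=cv2.cvtColor(p,cv2.COLOR_RGB2GRAY).astype(np.float32);xs=np.arange(.03,.08,.002)
for yy in (-.03,.03):
    uv=proj(np.c_[xs,np.full_like(xs,yy),np.full_like(xs,.008)]@Rm.T+O,C).astype(np.float32);print([(round(a*1000),int(b)) for a,b in zip(xs,cv2.remap(g,uv[:,:1],uv[:,1:],1).ravel())])
o=manip.get_obs();print(((o['position']-O)@Rm).round(4),o['ft_force'])
E
```

```text
clock: 13.32
position: [0.5945, -0.129, 0.1015]
ee_rot: [0.991, -0.132, 0.0, -0.0]
ft_force: [-0.3, -0.3, -2.5]
grip_width: 0.177
grasp_force: 97.5
[(30, 213), (32, 214), (34, 213), (36, 213), (38, 210), (40, 182), (42, 154), (44, 163), (46, 173), (48, 134), (50, 77), (52, 67), (54, 63), (56, 60), (58, 54), (60, 49), (62, 55), (64, 75), (66, 103), (68, 108), (70, 99), (72, 103), (74, 125), (76, 149), (78, 150)]
[(30, 213), (32, 213), (34, 213), (36, 213), (38, 207), (40, 185), (42, 159), (44, 160), (46, 177), (48, 114), (50, 77), (52, 66), (54, 62), (56, 59), (58, 53), (60, 48), (62, 53), (64, 76), (66, 103), (68, 112), (70, 101), (72, 92), (74, 122), (76, 152), (78, 153)]
[-0.1477  0.0011  0.005 ] [-0.10429153  0.0840005  -2.30337714]
```

```bash
python3 -m crank '[[[0,0.1,-0.03,0,0,0,0],[0,0.1,-0.03,0,0,0,0],[0,0.1,-0.03,0,0,0,0],[0,0,0,0,0,0,0]]]' 100; python3 -m crank '[[[0,0.1,-0.03,0,0,0,0],[0,0.1,-0.03,0,0,0,0],[0,0,0,0,0,0,0]]]' 100
```

```text
clock: 13.88
position: [0.5975, -0.1299, 0.1015]
ee_rot: [0.991, -0.132, 0.0, 0.0]
ft_force: [0.8, 0.7, -1.2]
grip_width: 0.174
grasp_force: 97.5
clock: 14.25
position: [0.5995, -0.1305, 0.1015]
ee_rot: [0.991, -0.132, -0.0, 0.0]
ft_force: [0.3, 0.2, -1.9]
grip_width: 0.175
grasp_force: 97.5
```

```bash
python3 -m crank '[[[0,0.1,-0.03,0,0,0,0],[0,0.05,-0.01,0,0,0,0],[0,0,0,0,0,0,0]]]' 100
```

```text
clock: 14.62
position: [0.601, -0.1309, 0.1015]
ee_rot: [0.991, -0.132, -0.0, 0.0]
ft_force: [-0.1, -1.0, -1.4]
grip_width: 0.172
grasp_force: 97.5
```

```bash
python3 -m crank '[[[0,0.05,-0.02,0,0,0,0],[0,0.05,-0.01,0,0,0,0],[0,0,0,0,0,0,0]]]' 100
```

```text
clock: 15.0
position: [0.602, -0.1311, 0.1015]
ee_rot: [0.991, -0.132, -0.0, 0.0]
ft_force: [-0.7, -0.0, -1.9]
grip_width: 0.175
grasp_force: 97.5
```

```bash
python3 -m crank '[[[0,0.05,-0.01,0,0,0,0],[0,0.05,-0.02,0,0,0,0],[0,0,0,0,0,0,0]]]' 100
```

```text
clock: 15.38
position: [0.603, -0.1315, 0.1015]
ee_rot: [0.991, -0.132, 0.0, 0.0]
ft_force: [0.6, 0.0, -1.4]
grip_width: 0.173
grasp_force: 97.5
```

```bash
python3 -m crank '[[[0,0.05,-0.01,0,0,0,0],[0,0.05,-0.01,0,0,0,0],[0,0,0,0,0,0,0]]]' 100
```

```text
clock: 15.75
position: [0.604, -0.1317, 0.1015]
ee_rot: [0.991, -0.132, 0.0, 0.0]
ft_force: [-0.4, -0.6, -1.6]
grip_width: 0.175
grasp_force: 97.5
```

```bash
python3 -m crank '[[[0,0.05,-0.01,0,0,0,0],[0,0.05,-0.02,0,0,0,0],[0,0,0,0,0,0,0]]]' 100
```

```text
clock: 16.12
position: [0.605, -0.1319, 0.1015]
ee_rot: [0.991, -0.132, -0.0, 0.0]
ft_force: [0.0, -0.7, -2.2]
grip_width: 0.177
grasp_force: 97.5
```

```bash
python3 -m crank '[[[0,0.05,-0.01,0,0,0,0],[0,0.05,-0.02,0,0,0,0],[0,0,0,0,0,0,0]]]' 100
```

```text
clock: 16.5
position: [0.606, -0.1323, 0.1015]
ee_rot: [0.991, -0.132, 0.0, 0.0]
ft_force: [0.0, -0.8, -1.7]
grip_width: 0.175
grasp_force: 97.5
```

```bash
python3 -m crank '[[[0,0.05,-0.01,0,0,0,0],[0,0.05,-0.02,0,0,0,0],[0,0,0,0,0,0,0]]]' 100
```

```text
clock: 16.88
position: [0.607, -0.1326, 0.1015]
ee_rot: [0.991, -0.132, 0.0, 0.0]
ft_force: [0.3, -0.7, -1.8]
grip_width: 0.175
grasp_force: 97.5
```

```bash
python3 -m crank '[[[0,0.05,-0.01,0,0,0,0],[0,0.05,-0.01,0,0,0,0],[0,0,0,0,0,0,0]]]' 100
```

```text
clock: 17.25
position: [0.608, -0.1327, 0.1015]
ee_rot: [0.991, -0.132, 0.0, 0.0]
ft_force: [-0.4, -0.8, -1.6]
grip_width: 0.171
grasp_force: 97.5
```

```bash
python3 -m crank '[[[0,0.05,-0.02,0,0,0,0],[0,0.05,-0.01,0,0,0,0],[0,0,0,0,0,0,0]]]' 100
```

```text
clock: 17.62
position: [0.6086, -0.1328, 0.1014]
ee_rot: [0.991, -0.132, -0.0, -0.0]
ft_force: [-3.1, 1.1, -0.8]
grip_width: 0.175
grasp_force: 97.7
```

```bash
python3 -m crank '[[[0,0.05,-0.01,0,0,0,0],[0,0.05,-0.02,0,0,0,0],[0,0,0,0,0,0,0]]]' 100
```

```text
clock: 18.0
position: [0.6091, -0.1329, 0.1012]
ee_rot: [0.991, -0.132, -0.001, -0.0]
ft_force: [-7.1, 3.2, 1.3]
grip_width: 0.178
grasp_force: 98.0
```

```bash
python3 -m crank '[[[0,0.02,0,0,0,0,0],[0,0,0,0,0,0,0],[0,0,0,0,0,0,0]]]' 100
```

```text
clock: 18.38
position: [0.6091, -0.1329, 0.1012]
ee_rot: [0.991, -0.132, -0.001, -0.0]
ft_force: [-7.7, 3.5, 0.8]
grip_width: 0.173
grasp_force: 98.0
```

The sheet presses on the stop at about 8 N. I'll ease it down onto the rails and release.

```bash
python3 -m crank '[[[0,-0.03,0.01,-0.05,0,0,0],[0,-0.03,0.01,-0.05,0,0,0],[0,0,0,-0.05,0,0,0],[0,0,0,0,0,0,0]]]' 60
```

```text
clock: 18.88
position: [0.6089, -0.1329, 0.0999]
ee_rot: [0.991, -0.132, -0.001, 0.0]
ft_force: [-6.5, 2.5, 0.5]
grip_width: 0.176
grasp_force: 97.9
```

```bash
python3 -m crank '[[[2.2,0,0,0,0,0,0],[3,0,0,0,0,0,0],[4.5,0,0,0,0,0,0],[6,0,0,0,0,0,0],[6,0,0,0,0,0,0],[6,0,0,0,0,0,0]]]' 20
```

```text
clock: 19.62
position: [0.6095, -0.1332, 0.1]
ee_rot: [0.991, -0.132, 0.0, 0.0]
ft_force: [0.7, -0.7, -0.5]
grip_width: 0.701
grasp_force: 0.0
```

```bash
python3 -m crank '[[[6,0,0,1,0,0,0],[6,0,0,2,0,0,0],[6,0,0,2,0,0,0],[6,-1,0.3,3,0,0,0],[6,-2,0.5,3,0,0,0],[6,-3,0.8,2,0,0,0],[6,-3,0.8,1,0,0,0],[6,0,0,0,0,0,0],[6,0,0,0,0,0,0]]]'
python3 - <<'E'
from h import *
p,d=eyes.camera('top');C=cam('top');X=cloud(d,C);np.savez('/tmp/top6.npz',p=p,d=d)
s,_=eyes.camera('scene')
O=np.array([.7366,-.1692,.0965]);y=np.radians(-15.4);Rm=np.array([[np.cos(y),-np.sin(y),0],[np.sin(y),np.cos(y),0],[0,0,1]])
Q=(X-O)@Rm
k=(abs(Q[...,0])<.05)&(abs(Q[...,1])<.05)&(abs(Q[...,2])<.03);q=Q[k];co=np.linalg.lstsq(np.c_[q[:,:2],np.ones(len(q))],q[:,2],rcond=None)[0];print('floor plane',co.round(4))
a=cv2.resize(p[60:240,105:265],(533,600),interpolation=cv2.INTER_CUBIC);cv2.imwrite('pics/end.png',a[...,::-1]);print(manip.get_obs()['ft_force'])
E
```

```text
clock: 20.75
position: [0.52, -0.1094, 0.2409]
ee_rot: [0.991, -0.132, 0.001, 0.0]
ft_force: [0.6, -0.4, -0.8]
grip_width: 0.706
grasp_force: 0.0
floor plane [ 0.0007  0.0053 -0.0049]
[-0.64554724 -0.21801032 -0.88741878]
```

View pics/end.png

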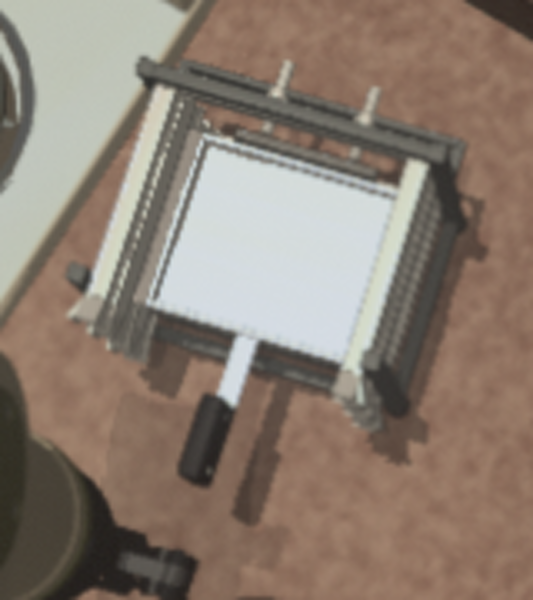

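The sheet is home: its back edge is at the stop bar (about (300,160)), it lies level and straight, and the gripper is clear of the grip at (205,440).

```bash
python3 -c "
from workcell import job
print(job.hand_in())"
```

```text
the job is handed in; nothing more can be done
None
```

The aluminium sheet is on the middle rail pair, pressed against the sprung stop at about 8 N, then released with the gripper clear; I handed the job in at about 21 s of the 51 s allowed, and the hand-in gave no verdict.

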